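Unlock the two-stage catch of a carving-tool case and raise its lid

TASK

Open the dark carving-tool case on the studio table: slide its yellow safety tab all the way along and press it home against its rubber-tipped stop screw with about 10 newtons (never more than 15), then lift the orange latch fully up to its own stop while the lid is still down. Then raise the lid about half way (some 45 degrees), let go and leave it standing open. Do not heave on the latch while the tab still blocks it, and leave the cup, the jar and the bowl where they are.

Things in the scene. Friction and masses are not known exactly. Their poses are not given: they have to be found in the camera images.
- case: dark grey tool case, fixed to the table: 160 mm deep (x), 300 mm wide (y), 100 mm tall with its lid shut. Origin: centre of its underside; z up; its front faces its own -x, roughly towards the robot. Along the front runs a solid step, x -135 to -80 mm, 50 mm high, full width, which carries the safety tab and the stop (both on the +y half)
- lid (a joint): angle of the lid (rad), 0 shut, up to 1.6 as its front edge (case x = -80 mm) rises. 25 mm thick; hinge line along the case's y at case x = +80, z = 75 mm. Stiff hinge: stays where left; raising takes about 0.7 N m. The latch hooks it shut until lifted; pulling on upwards with the fully lifted latch raises the lid
- latch (a joint): angle of the orange latch against the lid (rad), 0 shut (level tongue sticking out to the front), 1.05 fully up at its own stop; its outer end rises. Stays where left; takes about 0.1 N m. Cannot turn while the tab's bolt lies over it. It turns about the case's y, so pinched by its two sides it can turn between the fingers
- latch_grip (a point): point inside the orange tongue at which to pinch its sides, 28 mm apart along case y. The tongue is 18 mm tall (z 66 to 84 mm when shut) and reaches from the pivot to case x = -172 mm. This point lies 77 mm out from the pivot and 10 mm below it when shut, 17 mm from the tongue's end; moves with the latch
- tab: yellow safety tab on the step; slides along the case's +y only; friction 2.5 N, no spring, stays where left. Carriage 26 x 40 x 18 mm, with a thumb post and a bolt arm over the tongue. Origin: centre of the carriage's underside, 50.5 mm above the table, case x = -113, y = 55 mm plus its travel. Starts 0 to 4 mm along; its bolt clears the tongue after 20 mm
- tab_post (a point): on the axis of the tab's upright thumb post, 14 x 14 mm, 105.5 mm above the table; the post's top is at 117.5 mm. The flat bolt arm, 12 mm wide, reaches 61 mm from here towards -y, its top 95.5 mm above the table. Push the post from its -y side above the arm, or pinch it lightly (no finger force over 15 N)
- cup: terracotta cup, 72 mm across, 85 mm tall, bystander; origin: centre of its underside
- jar: green jar with a pale label and a white cap, 68 mm across, 90 mm tall, bystander; origin: centre of its underside
- bowl: small blue bowl, 96 mm across, 50 mm tall, bystander; origin: centre of its underside
- latch_pivot (a point): on the latch's hinge line, amid its width, at the lid's front edge: case x = -78, y = 0, z = 85 mm with the lid shut; moves with the lid
- stop: fixed dark steel stop housing (26 x 14 x 20 mm) at the +y end of the step; origin: centre of its underside, case x = -113, y = 141, z = 50 mm. From its -y side stands out a steel set screw, 12 mm across, with a hard rubber tip, which the end of the tab's carriage meets. How far it stands out differs from case to case: the tab meets it after 22 to 40 mm of travel. It must be felt

How it is judged:
By the outcome, as a careful person would: the job done as asked, in the order asked, and still so for the second after the job is handed in, with the robot touching nothing.
It also fails if it takes over 59 s, if anything falls off the work surface, if the arm or the gripper's body presses on something with over 40 N, if the wrist force passes 120 N, or if a joint passes its speed limit or range.

ROBOT

A 7-joint arm with a two-finger parallel gripper is mounted at the origin on the work surface. World frame = base frame: x ahead of the robot, y to its left, z up, the work surface at z = 0. Lengths are in m, angles in degrees, forces in N, time in s.
With the tool pointing down it reaches from about 0.4 to 0.875 m from the base axis. Payload 6.5 kg.
Tool frame: the origin (TCP) lies at the centre of the arm's flange, where the gripper is bolted on; the fingertips stand 166 mm ahead of it and the grasp point (between the pads) lies 147 mm ahead of it; z points along the fingers, y is the direction in which the jaws open and shut (so a half turn about z gives the same grasp; the last joint's range is limited). The gripper opens to 88 mm and grips with 3 to 60 N. Pads are 18 mm wide; open, the fingers measure 123 mm over their backs; the gripper's body (75 mm by 187 mm) begins 45 mm behind the grasp point.
Start: joints at [64.847, 30.733, -0.252, 88.115, 0.149, 61.152, -4.079], TCP at [0.237, -0.605, 0.405] pointing down, gripper open.
Joint ranges: [-154.64, 154.64], [-21.42, 123.67], [-72.66, 72.17], [13.99, 137.28], [-74.86, 254.86], [10.95, 109.41], [-158.01, 158.01]. Speed limits (degrees/s): [136.94, 136.94, 180, 180, 180, 180, 180].

INTERFACE

Orientations are given as [roll, pitch, yaw] about the fixed x, y, z axes, in that order (R = Rz(yaw) Ry(pitch) Rx(roll)).
In Python, from station import arm, set_gripper, kinematics, monitor, eyes, ticket gives the robot as it stands. The module is installed in compiled form; this text tells all that it offers. Calls block until the motion is done:
- arm.move_pose(position, orientation): joint-space move of the TCP to a pose.
- arm.move_straight(position, frame=None, feed=0.15, f_stop=None): straight line of the TCP; frame=None keeps the orientation; feed is the mean speed in m/s. With f_stop (N) it stops when the force on the tool has changed by that much, and returns True; else False.
- arm.movej(angles): joint-space move.
- set_gripper(opening, effort=None): finger opening in m; effort is the grip in N (None keeps the last); returns when the fingers have stopped.
- arm.pause(seconds).
- kinematics.ik(position, orientation): joint angles nearest the present ones, or None.
- monitor.state(): the state.
- eyes.snapshot(name): name is "side" or "top"; returns a dict with "frame" (480x640x3 uint8, red, green, blue), "mtx" (3x3 intrinsics, pixels), "dist" ([k1, k2, p1, p2, k3] as OpenCV has them; the pictures are not rectified), "xyz" and "attitude" of the camera in the world. Camera axes: x right, y down, z forward; pixel columns grow to the right and rows downward; lengths in m; the calibration is good to about 2 mm. A picture is of the moment at which its call begins. There is no depth.
A pose or a line that the arm cannot do raises arm.PlanningError and nothing moves.
- ticket.close_job(): hands the job in, once; it reports no verdict.
The state is a dict: "t": time; "qpos": joint angles; "dq": joint speeds; "tau": joint torques, N m; "position": TCP position; "tcp_rot": TCP orientation; "ft_force": force on the tool from outside, world axes, zero at the start; "ft_torque": the same for the moment, N m; "finger_gap": finger opening in m.
Only numpy, scipy, OpenCV 4.12 (cv2) and the standard library are available. Lean on these libraries where they do the work, as an engineer would, in place of code of your own. Each camera call takes 0.05 s, during which the arm holds its last target. There are 200 camera calls.

## Working session

There is one attempt and no reset: what is moved stays moved. The work goes in short steps, each a Python script; the robot and the scene stay as the last script left them, time stands still between calls to the robot, and variables do not carry over. Pictures are saved under pics/ and viewed, about 8 in all and at most 12, crops included, and the job is handed in when it is done.

```bash
mkdir -p pics; python3 - <<'E'
from station import *
import cv2
for n in("side","top"):
    s=eyes.snapshot(n); cv2.imwrite(f"pics/{n}0.png",s["frame"][:,:,::-1])
    print(n,s["mtx"],s["dist"],s["xyz"],s["attitude"])
print(monitor.state())
E
```

```text
side [[571.60338758   0.         327.77897264]
 [  0.         571.60338758 236.72257147]
 [  0.           0.           1.        ]] [-0.09082411  0.          0.          0.          0.        ] [ 0.39032092 -0.55488929  0.81089025] [-140.27728375   -0.74828615  -20.44640107]
top [[518.23561762   0.         314.75277303]
 [  0.         518.23561762 235.77565035]
 [  0.           0.           1.        ]] [-0.06872432  0.          0.          0.          0.        ] [0.47277307 0.02586479 0.91764168] [-1.71335472e+02  1.43038770e-01 -8.95591432e+01]
{'t': 0.1, 'qpos': array([64.84749613, 30.77368713, -0.25431638, 88.1638654 ,  0.1498123 ,
       61.15173641, -4.07836299]), 'dq': array([ 0.07451452, -0.03067913,  0.04418518, -0.16948007,  0.04919529,
       -0.05102304, -0.0564437 ]), 'tau': array([ 1.77604790e-03, -5.72081566e+01,  9.93233062e-01, -2.52231914e+01,
       -5.62552689e-02,  1.33891666e-02,  4.25839494e-05]), 'position': array([ 0.2366412 , -0.6050828 ,  0.40392846]), 'tcp_rot': array([-1.79911336e+02,  7.31235498e-03,  2.13651404e+01]), 'ft_force': array([ 0.61942126,  0.58618486, -0.60699446]), 'ft_torque': array([-0.00381593, -0.01623346,  0.0294443 ]), 'finger_gap': 0.088306654438168}
```

View pics/top0.png

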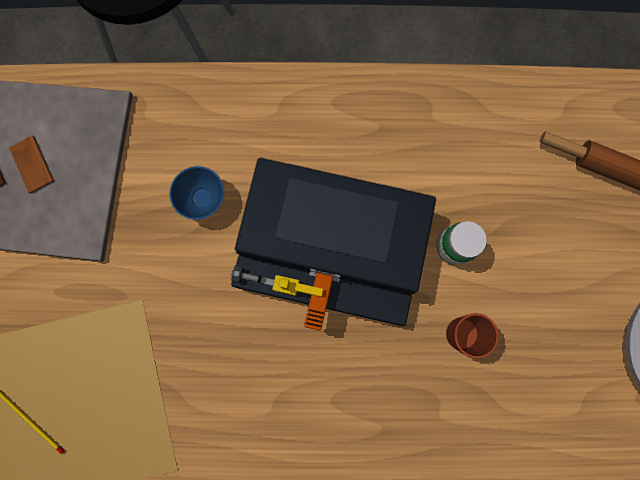

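View pics/side0.png

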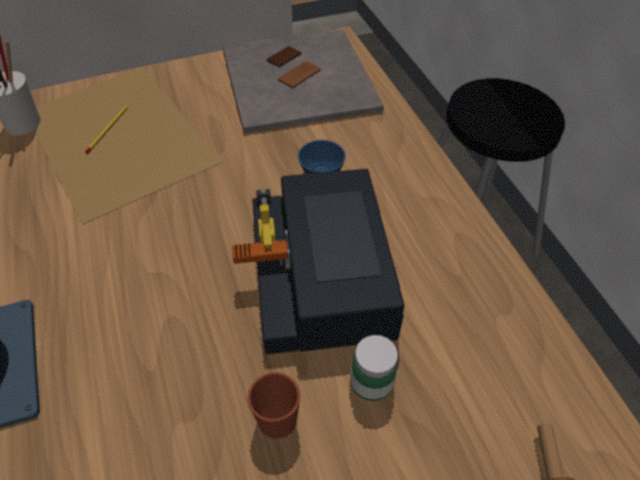

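Top view: the lid's top corners are at about (260,158), (436,197), (417,292) and (236,250). The tongue's end is near (314,328) and the post near (286,284). I'll enlarge this area for better readings.

```bash
python3 - <<'E'
import cv2
a=cv2.imread("pics/top0.png")[150:340,225:445]
b=cv2.convertScaleAbs(a,alpha=1.8,beta=25)
b=cv2.resize(b,None,fx=3.6,fy=3.15*0+3.1,interpolation=cv2.INTER_CUBIC) if 0 else cv2.resize(b,None,fx=3,fy=3,interpolation=cv2.INTER_CUBIC)
cv2.imwrite("pics/crop1.png",b)
E
```

```text
(no output)
```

View pics/crop1.png

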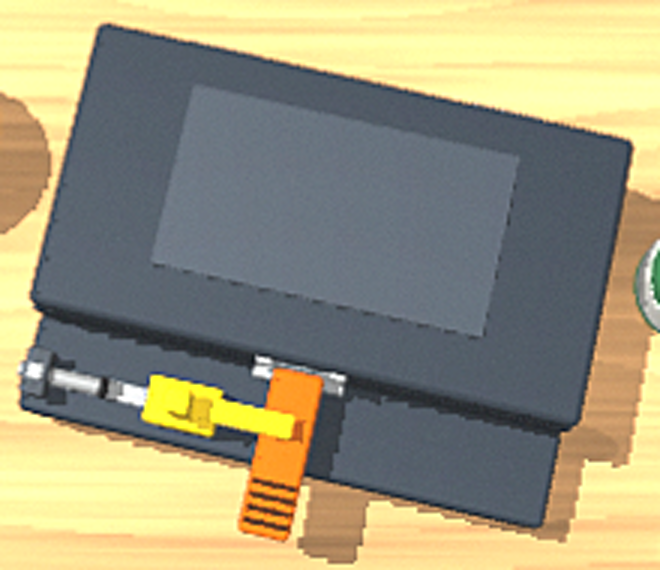

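Crop (3x, offset 225,150): lid corners (103,24), (634,143), (576,428), (34,303). Step front corners (541,526), (20,408). Tongue end (240,533), (288,543). Carriage corners (152,376), (222,388), (213,435), (143,424). I'll fit the case pose from these.

```bash
cat > h.py <<'E'
import numpy as np, cv2
from scipy.spatial.transform import Rotation as R
from scipy.optimize import least_squares
def proj(s,P):
    Rw=R.from_euler('xyz',s["attitude"],degrees=True).as_matrix()
    rv=cv2.Rodrigues(Rw.T)[0]; t=-Rw.T@np.array(s["xyz"])
    return cv2.projectPoints(np.array(P,float),rv,t,np.array(s["mtx"]),np.array(s["dist"]))[0][:,0]
def case2w(p,P):
    c,s=np.cos(p[2]),np.sin(p[2]); P=np.atleast_2d(P)
    return np.c_[p[0]+c*P[:,0]-s*P[:,1],p[1]+s*P[:,0]+c*P[:,1],P[:,2]]
E
python3 - <<'E'
from h import *
from station import *
st,ss=eyes.snapshot("top"),eyes.snapshot("side")
A=np.array([[80,150,100],[80,-150,100],[-80,-150,100],[-80,150,100],[-135,-150,50],[-135,150,50],[-172,14,84],[-172,-14,84]])/1e3
a=np.array([[103,24],[634,143],[576,428],[34,303],[541,526],[20,408],[240,533],[288,543]])/3+[225,150]
B=A[:5]; b=np.array([[373,172],[397,303],[302,318],[282,178],[264,345]])
T=lambda t:np.array([[-126,75+t,68.5],[-100,75+t,68.5],[-100,35+t,68.5],[-126,35+t,68.5],[-113,55+t-61,95.5]])/1e3
tp=np.array([[143,424],[152,376],[222,388],[213,435],[302,430]])/3+[225,150]
f=lambda p:np.r_[(proj(st,case2w(p,A))-a).ravel(),(proj(st,case2w(p,T(p[3])))-tp).ravel(),.5*(proj(ss,case2w(p,B))-b).ravel()]
r=least_squares(f,[.55,0,-.2,2],x_scale=[.1,.1,.1,10],loss='soft_l1')
print(r.x,np.degrees(r.x[2])); print(r.fun.reshape(-1,2).round(1))
for n,q in dict(post=[-113,55+r.x[3],105.5],grip=[-155,0,75],piv=[-78,0,85]).items(): print(n,case2w(r.x,np.array(q)/1e3))
E
```

```text
[ 0.61788619 -0.00662909 -0.21675154  3.78665624] -12.418948510599801
[[-1.2 -1.6]
 [ 1.6 -1.5]
 [ 2.   0.3]
 [-2.2 -0.1]
 [ 1.2  1.4]
 [-0.9  0.4]
 [-0.5 -0.5]
 [ 0.7  0.1]
 [-0.2 -1.2]
 [ 0.5 -0.7]
 [ 0.9  0.8]
 [ 0.3  0.7]
 [-2.9 -0.6]
 [-3.  -2.1]
 [ 3.6  2.4]
 [-3.   1.1]
 [-1.8 -1.1]
 [-1.7 -1.7]]
post [[0.52017281 0.07508362 0.1055    ]]
grip [[0.466513   0.02670495 0.075     ]]
piv [[0.5417113  0.01014546 0.085     ]]
```

Fit: case at (0.618, -0.007), yaw about -12.4°, good to about 2 mm, with tab travel roughly 4 mm. Next I push the post with closed fingers, feeling for the stop.

```bash
cat >> h.py <<'E'
C=np.array([.6179,-.0066,np.radians(-12.42)])
def tcp(x,y,z): # grasp point in case mm -> TCP position, tool down
    return case2w(C,np.array([x,y,z+147])/1e3)[0]
def force(m,n=1): # case-frame tool force
    return R.from_euler('z',-C[2]).apply(m.state()["ft_force"])
def posc(m):
    p=m.state()["position"]; v=R.from_euler('z',-C[2]).apply(p-[C[0],C[1],0])*1e3; v[2]-=147; return v
E
python3 - <<'E'
from h import *
from station import *
for yaw in (-12.42,77.58,-102.42,167.58):
    q=kinematics.ik(tcp(-113,25,200),[180,0,yaw]); print(yaw,None if q is None else np.round(q))
print(monitor.state()["qpos"].round())
yaw=77.58 
set_gripper(0.0,20)
arm.move_pose(tcp(-113,25,180),[180,0,yaw])
arm.move_straight(tcp(-113,25,119),feed=.1)
arm.pause(.2)
print(monitor.state()["t"],posc(monitor),monitor.state()["tcp_rot"],force(monitor))
s=eyes.snapshot("top");cv2.imwrite("pics/t2.png",cv2.resize(s["frame"][200:340,225:405,::-1],None,fx=3,fy=3))
s=eyes.snapshot("side");cv2.imwrite("pics/s2.png",cv2.resize(s["frame"][130:290,200:350,::-1],None,fx=3,fy=3))
cv2.imwrite("pics/c2.png",np.hstack([cv2.resize(cv2.imread("pics/t2.png"),(400,311)),cv2.resize(cv2.imread("pics/s2.png"),(292,311))]))
E
```

```text
-12.42 [   7.   23.  -20.  111.   11.   48. -122.]
77.58 [ 16.  25. -32. 110.  17.  49. -38.]
-102.42 [ 36.  36. -61. 109.  38.  58. 125.]
167.58 [ 25.  29. -45. 109.  25.  52.  46.]
[65. 31. -0. 88.  0. 61. -4.]
4.9667 [-112.72908042   25.08483821  119.62108535] [ 1.79932719e+02 -1.73543349e-02  7.75753524e+01] [ 0.26761426 -0.15531777  0.21873089]
```

View pics/c2.png

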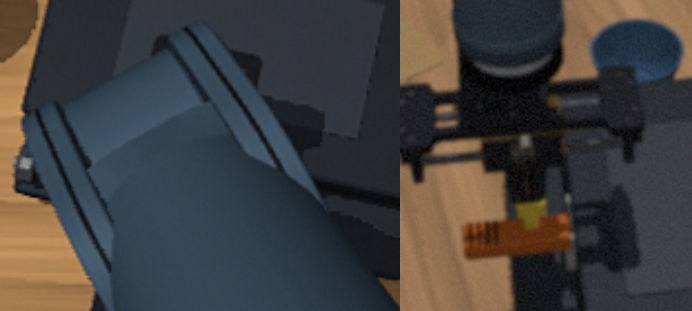

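The fingers are closed just above the bolt arm, with the tongue and arm visible below and no contact force. Now I push.

```bash
python3 - <<'E'
from h import *
from station import *
def F(n=6):
    v=[]
    for _ in range(n): arm.pause(.02); v.append(-force(monitor)[1])
    return np.mean(v)
b=F(); T=lambda:round(monitor.state()["t"],2)
print("c",arm.move_straight(tcp(-113,60,119),feed=.03,f_stop=1.5),posc(monitor).round(2),F()-b,T())
y0=posc(monitor)[1]
print("s",arm.move_straight(tcp(-113,y0+42,119),feed=.02,f_stop=5),posc(monitor).round(2),F()-b,T())
y=posc(monitor)[1]
for i in range(20):
    f=F()-b; print(i,posc(monitor)[1].round(2),f.round(2))
    if f>10.3: break
    y+=.3 if f<7 else .15
    arm.move_straight(tcp(-113,y,119),feed=.01)
arm.pause(.3); print(F()-b,posc(monitor).round(2),T())
E
```

```text
c True [-113.19   44.05  118.71] -0.07974280638185091 5.97
s True [-113.27   65.99  118.17] 0.9315153315865634 7.28
0 65.74 -0.11
1 66.19 0.85
2 66.36 1.79
3 66.53 3.32
4 66.72 5.15
5 66.81 5.77
6 66.93 6.32
7 67.03 6.48
8 67.13 7.58
9 67.2 7.81
10 67.25 7.76
11 67.3 8.42
12 67.32 8.49
13 67.39 9.0
14 67.44 9.18
15 67.51 9.58
16 67.57 9.77
17 67.64 10.12
18 67.69 10.46
9.884516454867237 [-112.81   67.65  118.87] 14.18
```

It met the stop after about 22 mm of pushing. Friction takes up to 2.5 N of the push, so I'll add a little, hold, back off and look.

```bash
python3 - <<'E'
from h import *
from station import *
def F(n=6):
    v=[]
    for _ in range(n): arm.pause(.02); v.append(-force(monitor)[1])
    return np.mean(v)
y=posc(monitor)[1]+.3
f0=F(); fs=[]
for i in range(8):
    arm.move_straight(tcp(-113,y,119),feed=.02); fs.append(F().round(2))
    if fs[-1]>11.7: break
    y+=.25
arm.pause(.3);print(f0,fs,F())
arm.move_straight(tcp(-113,50,119),feed=.1)
print("baseline",F())
arm.move_straight(tcp(-113,50,180),feed=.15)
for z in (170,75):
  for yaw in (-12.42,167.58):
    q=kinematics.ik(tcp(-155,0,z),[180,0,yaw]); print(yaw,None if q is None else np.round(q))
q=kinematics.ik(tcp(-155,0,170),[180,0,167.58])
set_gripper(.052,12)
arm.move_pose(tcp(-155,0,150),[180,0,167.58])
print(monitor.state()["t"],posc(monitor),force(monitor))
s=eyes.snapshot("side");cv2.imwrite("pics/s3.png",cv2.resize(s["frame"][130:330,180:380,::-1],None,fx=3,fy=3))
E
```

```text
10.114811243224588 [np.float64(6.87), np.float64(7.22), np.float64(7.86), np.float64(8.2), np.float64(8.72), np.float64(9.14), np.float64(9.79), np.float64(10.26)] 10.503899454148266
baseline -0.2189332826927811
-12.42 [  -0.   21.  -10.  119.    6.   41. -117.]
167.58 [ 33.  30. -52. 117.  32.  48.  40.]
-12.42 [  -3.   31.   -7.  121.    8.   28. -119.]
167.58 [ 26.  39. -44. 120.  44.  39.  30.]
20.6083 [-1.54834486e+02  1.06737803e-01  1.50114904e+02] [-0.7913577  -0.05613429 -0.24800993]
```

View pics/s3.png

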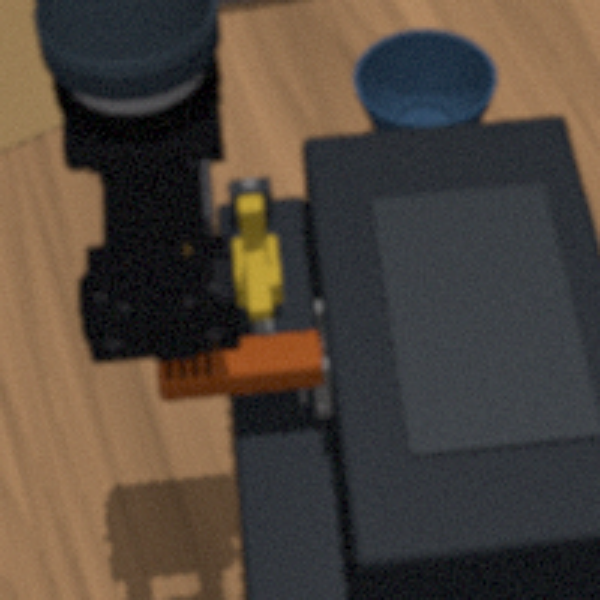

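The tab is up by its stop and the bolt is off the tongue. The peak push was about 10.7 N, so only 8 to 10.7 N reached the screw after friction. There is time, so I'll press once more to about 12.2 N at the tool, which makes the screw force about 10 N.

```bash
python3 - <<'E'
from h import *
from station import *
def F(n=4):
    v=[]
    for _ in range(n): arm.pause(.02); v.append(-force(monitor)[1])
    return np.mean(v)
set_gripper(0.,20)
arm.move_pose(tcp(-113,58,150),[180,0,77.58])
arm.move_straight(tcp(-113,58,119),feed=.1)
b=F(); fs=[]
arm.move_straight(tcp(-113,66,119),feed=.04)
y=68.8; arm.move_straight(tcp(-113,y,119),feed=.01)
for i in range(12):
    fs.append((F()-b).round(2))
    if fs[-1]>11.9: break
    y+=.3; arm.move_straight(tcp(-113,y,119),feed=.01)
arm.pause(.3);print(b,fs,F()-b,y,posc(monitor)[1])
arm.move_straight(tcp(-113,58,119),feed=.1)
arm.move_straight(tcp(-113,58,150),feed=.15)
set_gripper(.052,12)
arm.move_pose(tcp(-155,0,125),[180,0,167.58])
print(monitor.state()["t"],posc(monitor))
E
```

```text
-0.09124070575592043 [np.float64(8.1), np.float64(8.78), np.float64(8.89), np.float64(9.85), np.float64(10.42), np.float64(11.17), np.float64(11.12), np.float64(11.85), np.float64(11.84), np.float64(12.48)] 13.106170684340109 71.49999999999997 68.05103923184734
30.1167 [-1.54816986e+02  1.46523483e-01  1.25120447e+02]
```

```bash
cat >> h.py <<'E'
def gp(lat,lid=0.):
    # grasp point (case x,z mm) for latch and lid angles
    rot=lambda v,a:np.array([v[0]*np.cos(a)+v[1]*np.sin(a),-v[0]*np.sin(a)+v[1]*np.cos(a)])
    p=np.array([-78.,85])+rot(np.array([-77.,-10]),lat)
    h=np.array([80.,75]); return h+rot(p-h,lid)
E
python3 - <<'E'
from h import *
from station import *
print(gp(0),gp(1.05),gp(1.05,.785))
arm.move_straight(tcp(-155,0,75),feed=.1)
set_gripper(.02,12)
print("gap",monitor.state()["finger_gap"],monitor.state()["t"])
b=force(monitor)
for a in (.15,.3,.5,.7,.9,1.0):
    x,z=gp(a)
    hit=arm.move_straight(tcp(x,0,z),feed=.06,f_stop=9)
    print(a,hit,(force(monitor)-b).round(1),posc(monitor).round(1),monitor.state()["finger_gap"].round(4))
    if hit: break
print(monitor.state()["t"])
s=eyes.snapshot("side");cv2.imwrite("pics/s4.png",cv2.resize(s["frame"][80:330,180:430,::-1],None,fx=2.4,fy=2.4))
E
```

```text
[-155.   75.] [-124.98720294  146.81587789] [-14.24427179 270.69182641]
gap 0.02802645561672402 31.25Traceback (most recent call last):
  File "<stdin>", line 11, in <module>
AttributeError: 'float' object has no attribute 'round'
```

```bash
python3 - <<'E'
from h import *
from station import *
for a in (.3,.5,.7,.9,1.0):
    x,z=gp(a)
    hit=arm.move_straight(tcp(x,0,z),feed=.06,f_stop=9)
    print(a,hit,force(monitor).round(1),posc(monitor).round(1),round(monitor.state()["finger_gap"],4))
    if hit: break
print(monitor.state()["t"])
s=eyes.snapshot("side");cv2.imwrite("pics/s4.png",cv2.resize(s["frame"][80:330,180:430,::-1],None,fx=2.4,fy=2.4))
E
```

```text
0.3 False [-3.1  5.6  0.4] [-155.1    0.9   98.6] 0.0275
0.5 False [-4.1  3.9  2.1] [-151.3    0.9  113.4] 0.0275
0.7 False [-4.1  4.5  3.4] [-144.4    1.   127.3] 0.028
0.9 False [-4.8  5.   5.8] [-134.7    1.1  139.5] 0.028
1.0 False [-5.4  5.3  5.8] [-129.1    1.1  144.8] 0.028
33.4417
```

View pics/s4.png

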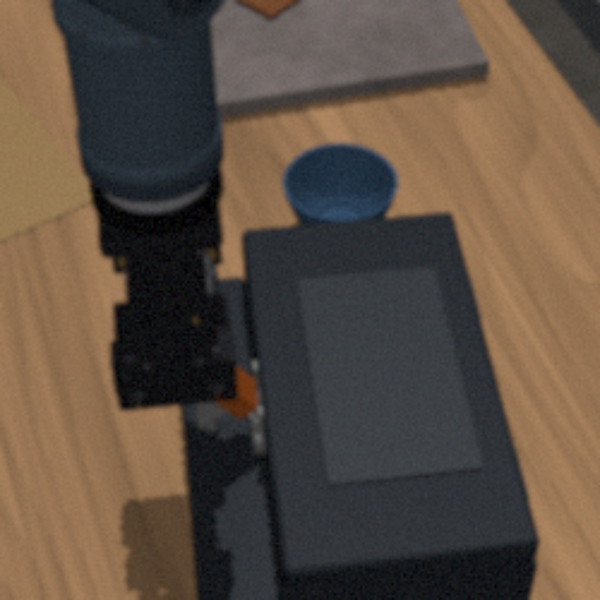

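The latch is nearly up with the lid still shut. The force is mostly radial from a small pivot-position error, so I'll relieve that and step to the latch stop, watching the tangential force.

```bash
python3 - <<'E'
from h import *
from station import *
for a,o in ((1.0,2),(1.04,2.),(1.07,2.),(1.1,2.)):
    p=gp(a); r=p-[-78,85]; r/=np.linalg.norm(r); t=np.array([r[1],-r[0]]); 
    x,z=p+o*r
    arm.move_straight(tcp(x,1,z),feed=.03)
    f=force(monitor); f2=f[[0,2]]
    print(a,"rad",(f2@r).round(1),"tan",(f2@t).round(1),f.round(1),posc(monitor).round(1))
print(monitor.state()["t"])
s=eyes.snapshot("side");cv2.imwrite("pics/s5.png",cv2.resize(s["frame"][180:300,220:370,::-1],None,fx=4,fy=4))
E
```

```text
1.0 rad 1.0 tan 0.4 [-0.4  4.1  1. ] [-129.4    1.2  146.1]
1.04 rad 3.2 tan -2.0 [-3.6  3.1  1.3] [-127.1    1.2  147.9]
1.07 rad 3.0 tan -1.7 [-3.1  4.2  1.4] [-125.4    1.2  149.3]
1.1 rad 2.6 tan -1.6 [-2.8  4.8  1.3] [-123.4    1.3  150.7]
34.5
```

View pics/s5.png

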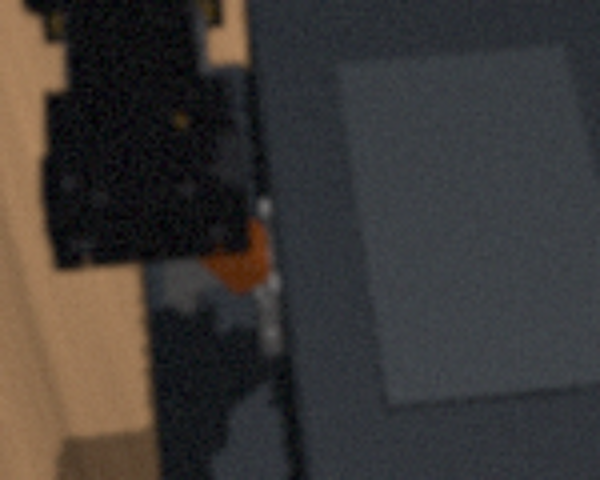

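The lid is still shut and the tangential force is only about 1.6 N, so the stop is not felt yet. I'll step on.

```bash
python3 - <<'E'
from h import *
from station import *
a=1.1
while a<1.27:
    a+=.025
    p=gp(a); r=p-[-78,85]; r/=np.linalg.norm(r); t=np.array([r[1],-r[0]])
    x,z=p+2*r
    arm.move_straight(tcp(x,1.5,z),feed=.03); arm.pause(.05)
    f=np.mean([(arm.pause(.02),force(monitor))[1] for _ in range(3)],0); f2=f[[0,2]]
    q=posc(monitor)
    print(round(a,3),"rad",(f2@r).round(1),"tan",(f2@t).round(1),f.round(1),q.round(1))
    if f2@t<-3.6: break
print(monitor.state()["t"])
E
```

```text
1.125 rad 3.1 tan -3.8 [-4.9  3.4  0.5] [-122.2    1.4  151.5]
34.9
```

The tangential force jumped to 3.8 N, so the latch is at its stop with the lid down. Now I raise the lid along its arc.

```bash
python3 - <<'E'
from h import *
from station import *
p=gp(1.14); r=p-[-78,85]; p=p+2*r/np.linalg.norm(r); h=np.array([80.,75])
def rot(v,a): return np.array([v[0]*np.cos(a)+v[1]*np.sin(a),-v[0]*np.sin(a)+v[1]*np.cos(a)])
for a in (.06,.15,.28,.41,.54,.67,.79):
    x,z=h+rot(p-h,a)
    hit=arm.move_straight(tcp(x,1.5,z),feed=.08,f_stop=18)
    print(a,hit,force(monitor).round(1),posc(monitor).round(1),round(float(monitor.state()["finger_gap"]),4))
    if hit: break
print(monitor.state()["t"])
s=eyes.snapshot("side");cv2.imwrite("pics/s6.png",cv2.resize(s["frame"][60:380,160:480,::-1],None,fx=1.8,fy=1.8))
E
```

```text
0.06 False [-6.6  3.2  3.1] [-116.5    1.5  164.2] 0.0282
0.15 False [-5.8  2.4  4.2] [-107.6    1.5  181.5] 0.0279
0.28 False [-5.6  2.9  4.4] [-91.9   1.5 204.9] 0.028
0.41 False [-5.3  2.4  5.1] [-73.4   1.5 226.2] 0.0275
0.54 False [-3.8  2.4  5.8] [-52.2   1.5 244.9] 0.0277
0.67 False [-3.7  0.5  6.3] [-29.    1.4 260.7] 0.0277
0.79 False [-2.2  1.8  5.9] [ -5.8   1.3 272.4] 0.028
38.0917
```

View pics/s6.png

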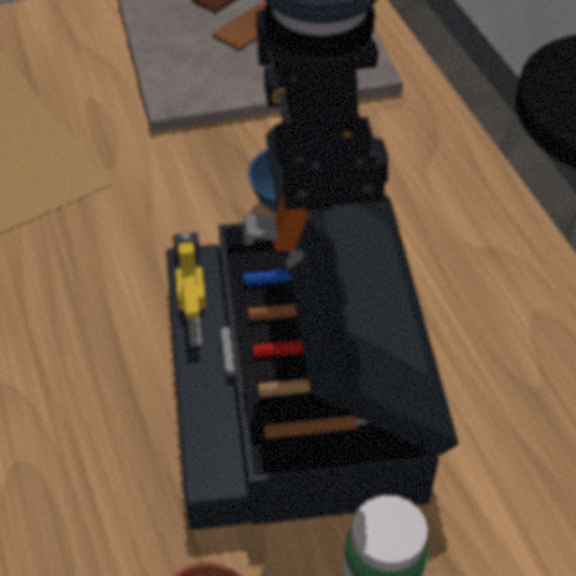

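The lid is up with its tools visible, and the tab is still at its stop. Now I release, retreat straight up and check the angles.

```bash
python3 - <<'E'
from h import *
from station import *
set_gripper(.07)
p=posc(monitor)
arm.move_straight(tcp(p[0],p[1],p[2]+75),feed=.12)
arm.move_pose(tcp(-150,p[1]-250,p[2]+75),[180,0,167.58])
arm.pause(.3)
print(monitor.state()["t"],force(monitor))
s=eyes.snapshot("side");f=s["frame"][:,:,::-1].copy()
rot=lambda v,a:np.array([v[0]*np.cos(a)+v[1]*np.sin(a),-v[0]*np.sin(a)+v[1]*np.cos(a)])
for a,c in ((.7,(0,0,255)),(.785,(0,255,0)),(.87,(255,0,0))):
    xz=np.array([80,75])+rot(np.array([-160.,25]),a); 
    q=proj(s,case2w(C,np.array([[xz[0],y,xz[1]] for y in(-150,150)])/1e3))
    f=np.ascontiguousarray(f); cv2.line(f,*[tuple(int(v) for v in k) for k in q],c,1)
cv2.imwrite("pics/s7.png",cv2.resize(f[100:360,160:460],None,fx=2.2,fy=2.2))
t=eyes.snapshot("top")["frame"][:,:,::-1];cv2.imwrite("pics/t7.png",t)
E
```

```text
41.0833 [0.02096339 0.31363553 0.32774119]
```

View pics/s7.png

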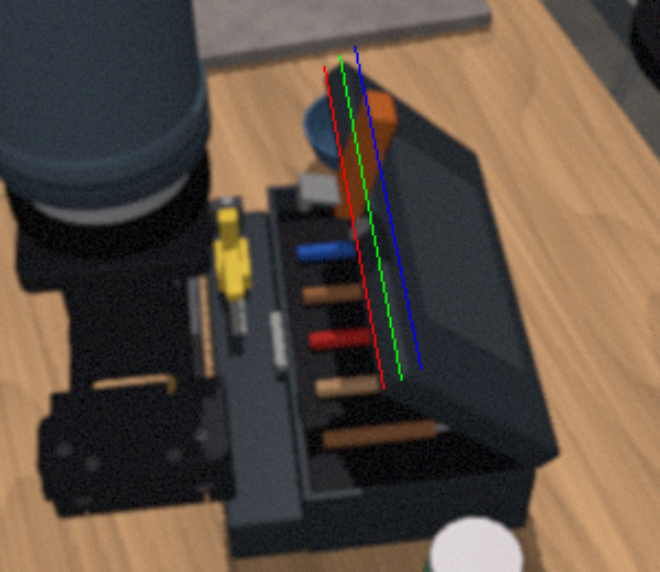

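View pics/t7.png

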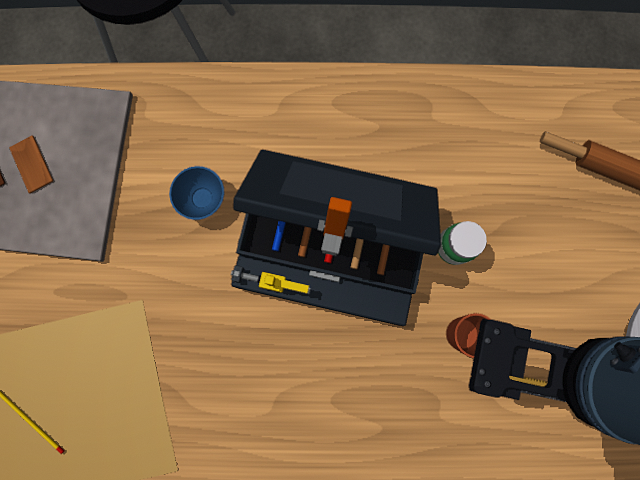

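The lid's edge lies between the 0.70 and 0.785 rad overlay lines, about 43°. The latch is up, the tab is at its screw tip, and the bowl (197,193), jar (466,241) and cup (about 474,335, partly hidden) have not moved. The robot is clear, so I'm handing in.

```bash
python3 -c "
from station import *
ticket.close_job(); print(monitor.state()['t'])"
```

```text
the job is handed in; nothing more can be done
the job is handed in; nothing more can be done
```

The case is open and the job was handed in just after 41 s on the robot's clock, within the 59 s limit.

- **Tab:** I slid it about 22 mm to its stop and pressed it home. The first press peaked at about 10.7 N at the tool. Friction takes up to 2.5 N of that, so I pressed again, and that peak was about 13.1 N at the tool. That put roughly 10.5 to 13 N on the screw, which is somewhat over 10 N but under the 15 N limit.
- **Latch:** I lifted it with the lid shut until I felt its stop, as a tangential force jump from about 1.6 N to 3.8 N. My nominal angle there was 1.1 rad against the stated 1.05. I put that down to about 2 mm of error in the pose estimate, which also gave sideways forces of up to about 8 N during the lift. I judged the stop by force and did not measure the latch angle separately.
- **Lid:** I raised it and let go. The last picture, taken with the arm clear, shows it standing at about 0.75 rad (43°) with the latch up.
- **Other checks:** The tool force read about zero. The bowl and jar were where they started; so was the cup, though the gripper partly hid it in the last picture.

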